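# Tip the sorting tray's blocks into the tool tote

## Task

Draw the tray that holds the five wooden blocks out from under the low bench shelf and tip all the blocks into the empty tool tote, with the tray's mouth held low over the box, lower than the tote's carrying bar. Then slide the empty tray back into its bay under the shelf, fully home, like its neighbour. Leave the tote standing where it is and everything else undisturbed.

Things in the scene. Friction and masses are not known exactly. Their poses are not given: they have to be found in the camera images.
- shelf: Low pine bench shelf, fixed: a board 150 deep (x) x 335 wide (y), its underside 62 and top 80 mm above the bench; its front edge at x = -75 mm. A seat blank lies on it, up to 98 mm high. Below it two tray bays, open to its -x. Origin: centre of the underside, on the bench; -x points out of the open front, z up.
- shelf_front (a point): Middle of the shelf's open front, below the board's front edge, on the bench, with the shelf's axes. From here the two bays are centred at y = -80 and +80 mm; each is 145 mm wide (15 mm dividers between and at the ends), 62 mm high, 138 mm deep to the back board, without a floor: the trays stand on the bench.
- tray_mid (a point): The tray to be emptied: pine, 210 long (x) x 120 wide (y), 0.14 to 0.23 kg, loose, in either bay with some 75 mm of its front sticking out, its back 2 to 8 mm from the back board. Point: centre of its outline, 18 mm above its underside. Its x points from the open mouth to the back rail, z up.
- tray_mouth (a point): Middle of the tray's open mouth (no lip), on the floor's upper face, 105 mm ahead of tray_mid and 5 mm above the underside; same axes. From here the floor runs 150 mm back (x) to an 8 mm back wall, 33 mm high; it is waxed: the blocks lying loose on it start to slide at 16 to 23 degrees of tilt.
- tray_back (a point): On the tray's back wall (8 thick, 33 high), 49 mm behind tray_mid, 28 mm above the underside; same axes. Behind it is a 40 mm gap, open below, and then the grip rail across the tray's back end: 12 thick (x), 104 long (y), centred 50 mm behind this point, from 12 to 44 mm above the underside. Under the shelf at the start.
- tray_left (a point): Front end of the side wall at the tray's +y side, by which it can be drawn or pushed: 8 thick (y), up to 36 mm above the underside, along the tray's whole length. Point: 20 mm behind the mouth, mid-thickness (y = +56 mm), 18 mm above the underside; same axes.
- tray_right (a point): The same on the wall at the tray's -y side (y = -56 mm).
- block0_mid (a point): One of the five loose stepped hardwood blocks (tabletop buttons), 34 x 26 x 18 mm, 12 g; point: its centre.
- block1_mid (a point): One of the five loose stepped hardwood blocks (tabletop buttons), 34 x 26 x 18 mm, 12 g; point: its centre.
- block2_mid (a point): One of the five loose stepped hardwood blocks (tabletop buttons), 34 x 26 x 18 mm, 12 g; point: its centre.
- block3_mid (a point): One of the five loose stepped hardwood blocks (tabletop buttons), 34 x 26 x 18 mm, 12 g; point: its centre.
- block4_mid (a point): One of the five loose stepped hardwood blocks (tabletop buttons), 34 x 26 x 18 mm, 12 g; point: its centre.
- tote: Empty pine tool tote, loose, 0.7 kg, to the left or right. Open box 240 long (x) x 150 wide (y) x 75 high; walls and floor 10 mm. Posts (26 wide, 14 thick) outside both end walls carry a bar, 20 wide, along x over the middle, 183 to 205 mm above the bench (posts to 212). Between rim and bar the long sides are open. Origin: centre of the underside, z up.
- tray2_mid (a point): The neighbour: an identical tray, empty, home in the other bay; same point and axes. To be left alone.
- discs: Two round seat discs, 200 mm across, stacked 36 mm high, on the other side of the bench from the tote; origin: centre of the underside.
- mallet: Mallet lying beside the shelf, amber head 100 long x 56 thick, handle to its own -x, 260 mm overall; origin under the head.
- sander: Cork sanding block 100 x 60 x 34 mm; origin: centre of the underside.
- chisel: Chisel with amber handle, 245 mm long along its x, blade to +x, 28 mm high; origin under the handle, 88 mm from its end.
- wax: Flat tin of wax, 60 mm across, 45 mm high; origin: centre of the underside.

How it is judged:
On the way, in this order (a step that is already met when the one before it is completed fails the run):
1. the tray is tipped (more than 17 degrees) with its mouth over the tote, below the carrying bar (angle between tray_mid's own z axis and vertical above 0.3 rad and x of tray_mouth in the frame of tote between -0.13 and 0.13 m and y of tray_mouth in the frame of tote between -0.1 and 0.1 m and z of tray_mouth in the frame of tote below 0.18 m), for 0.04 s.
2. all five blocks are in the tote (x of block0_mid in the frame of tote between -0.11 and 0.11 m and y of block0_mid in the frame of tote between -0.065 and 0.065 m and z of block0_mid in the frame of tote between 0 and 0.075 m and x of block1_mid in the frame of tote between -0.11 and 0.11 m and y of block1_mid in the frame of tote between -0.065 and 0.065 m and z of block1_mid in the frame of tote between 0 and 0.075 m and x of block2_mid in the frame of tote between -0.11 and 0.11 m and y of block2_mid in the frame of tote between -0.065 and 0.065 m and z of block2_mid in the frame of tote between 0 and 0.075 m and x of block3_mid in the frame of tote between -0.11 and 0.11 m and y of block3_mid in the frame of tote between -0.065 and 0.065 m and z of block3_mid in the frame of tote between 0 and 0.075 m and x of block4_mid in the frame of tote between -0.11 and 0.11 m and y of block4_mid in the frame of tote between -0.065 and 0.065 m and z of block4_mid in the frame of tote between 0 and 0.075 m), for 0.2 s.
At the end, for the whole second after the job is handed in: All five blocks lie inside the tote, below its rim; the tray stands flat on the bench, home in its bay, mouth outwards, its back end within 22 mm of the back board; all at rest (all of step 2 and x of tray_mouth in the frame of shelf below -0.12 m and y of tray_mid in the frame of shelf between -0.11 and 0.11 m and x of tray_mid in the frame of shelf above -0.064 m and angle between tray_mid's own z axis and vertical below 0.08 rad and height (world z) of tray_mid below 0.026 m and linear speed of each of tray, tote below 0.02 m/s and linear speed of each of block0, block1, block2, block3, block4 below 0.03 m/s); the robot touches nothing.
It fails at once if the tote is pushed more than 40 mm or tipped (distance of tote from where it was at the start of the episode above 0.04 m or angle between tote's own z axis and vertical above 0.25 rad).
It fails at once if the neighbouring tray or another loose thing on the bench is moved more than 30 mm (distance of any of tray2_mid, discs, mallet, sander, chisel, wax from where it was at the start of the episode above 0.03 m).
It also fails if it takes over 72 s, if anything falls off the work surface, if the arm or the gripper's body presses on something with over 40 N, if the wrist force passes 120 N, or if a joint passes its speed limit or range.

## Robot

A 7-joint arm with a two-finger parallel gripper is mounted at the origin on the work surface. World frame = base frame: x ahead of the robot, y to its left, z up, the work surface at z = 0. Lengths are in m, angles in rad, forces in N, time in s.
With the tool pointing down it reaches from about 0.35 to 0.9 m from the base axis. Payload 8.1 kg.
Tool frame: the origin (TCP) lies midway between the tips of the shut fingers; the grasp point (between the pads) lies 19 mm behind it; z points along the fingers, y is the line along which they close (so a half turn about z gives the same grasp; the last joint's range is limited). The gripper opens to 92 mm and grips with 3 to 60 N. Pads are 19 mm wide; open, the fingers measure 130 mm over their backs; the gripper's body (75 mm by 190 mm) begins 47 mm behind the grasp point.
Start: joints at [1.084, 0.434, 0.025, 1.573, -0.012, 1.134, -0.075], TCP at [0.234, -0.58, 0.227] pointing down, gripper open.
Joint ranges: [-2.62, 2.62], [-0.44, 2.09], [-1.27, 1.32], [0.08, 2.57], [-1.32, 4.46], [0.12, 2], [-2.74, 2.74]. Speed limits (rad/s): [2.22, 2.22, 3.01, 3.01, 3.14, 3.14, 3.14].

## Interface

Orientations are given as a 3x3 rotation matrix whose columns are the frame's x, y, z axes.
In Python, from station import get_state, camera, job_done gives the robot as it stands. The module is installed in compiled form; this text tells all that it offers.
- The arm moves only by the shell command python3 -m handwheel 'ROWS' [OPENING]. ROWS is text: rows parted by semicolons, each of 4 numbers parted by spaces: the shift along the tool's x, y, z in mm, then the turn about the tool's z in rad. In form: dx dy dz turn; .... A call has 1 to 12 rows; each row is the pose to reach, as a shift and turn from the pose commanded when the call began, along the tool's axes at that moment; what a row does not reach only later rows make up. A row lasts 1/10 s, in which the tool goes at most 50 mm and 8.59 degrees, less where a joint would pass 70% of its speed; a pose out of reach is approached as far as the arm can. A call with a gripper value outside its range is refused whole. OPENING is the closure, from -1 (fully open) to 1 (shut), set as the call begins (- or left out, the last holds). The fingers move at their own pace and stop on an object; the grip force is fixed at half the most. Time passes only in rows, so rows that repeat a pose let the fingers close. It gives the time, the measured TCP pose, the force, the opening and the grip force at its end, in the units of the state.
- get_state(): the state, without advancing time (a new reading comes with each control period).
- camera(name): name is "scene" or "top"; returns a dict with "frame" (420x560x3 uint8, red, green, blue), "depth" (420x560 float32, m along the optical axis (not along the pixel's ray), 0 where there is no reading), "fx", "fy", "cx", "cy" (pixels), "R" (3x3) and "t" (3): a world point X has camera coordinates R X + t. Camera axes: x right, y down, z forward; pixel columns grow to the right and rows downward; lengths in m; the calibration is good to about 2 mm. A picture is of the moment at which its call begins.
- job_done(): hands the job in; it is judged then, once.
The state is a dict: "clock": time; "joint_positions": joint angles; "joint_velocities": joint speeds; "tau": joint torques, N m; "eef_pos": TCP position; "ee_rot": TCP orientation; "wrist_force": force on the tool from outside, world axes, zero at the start; "wrist_torque": the same for the moment, N m; "finger_gap": finger opening in m; "finger_force": force on a finger pad.
Only numpy, scipy, OpenCV 4.12 (cv2) and the standard library are available. Lean on these libraries where they do the work, as an engineer would, in place of code of your own. Each camera call takes 0.05 s, during which the arm holds its last target. There are 200 camera calls.

## Working session

There is one attempt and no reset: what is moved stays moved. The work goes in short steps, Python scripts to look and compute and a shell command to move; the robot and the scene stay as the last step left them, time stands still between calls to the robot, and variables do not carry over. Pictures are saved under pics/ and viewed, at most 10 in all, crops included, and the job is handed in when it is done.

```bash
mkdir -p pics; ls
python3 - <<'E'
from station import *
import cv2,numpy as np
s=get_state();print(s['clock'],s['eef_pos'],s['ee_rot'],s['finger_gap'])
for n in("scene","top"):
    c=camera(n);cv2.imwrite(f'pics/{n}0.png',c['frame'][:,:,::-1]);np.savez(f'{n}0.npz',**c)
    print(n,c['fx'],c['cx'],c['cy'],c['R'],c['t'])
E
```

```text
pics
0.0 [ 0.2337908  -0.57909331  0.225956  ] [[ 9.27271801e-01  3.74388177e-01 -7.07917091e-04]
 [ 3.74388817e-01 -9.27270819e-01  1.35715738e-03]
 [-1.48327185e-04 -1.52349001e-03 -9.99998828e-01]] 0.092000113127659
scene 468.82474213842255 284.7078375839669 213.591010494773 [[-0.14234622  0.98981409 -0.00237092]
 [ 0.61731703  0.08690412 -0.78189984]
 [-0.77372944 -0.11276409 -0.62339957]] [ 0.07716091 -0.32405498  1.53638962]
top 441.1263053482247 274.92943707974484 203.14039095824063 [[ 0.00807468 -0.99965604  0.02495185]
 [-0.99325772 -0.01090376 -0.11541319]
 [ 0.11564556 -0.02385169 -0.99300413]] [-0.0084913   0.54612266  1.04465232]
```

View pics/scene0.png

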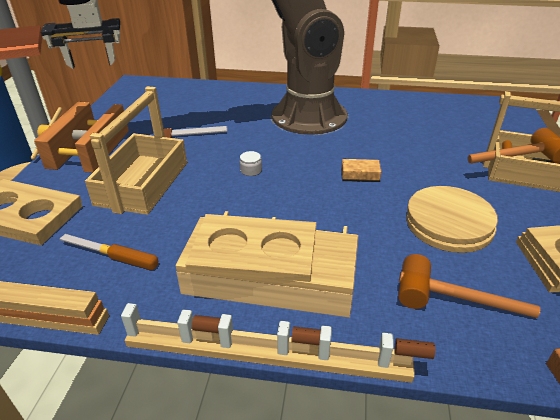

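View pics/top0.png

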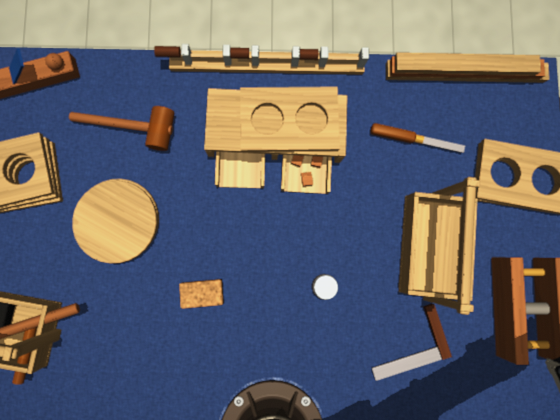

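The scene picture shows the tote on the robot's -y side. In the top picture the tray holding the blocks is the right-hand (-y) one at about (307,172), the neighbour is at (240,168), the shelf at (275,120) and the tote at about (437,247).

```bash
cat > h.py <<'E'
import numpy as np,cv2
def pts(c):
    v,u=np.mgrid[0:420,0:560];d=np.asarray(c['depth'])
    P=np.stack([(u-c['cx'])/c['fx']*d,(v-c['cy'])/c['fy']*d,d],-1)
    W=(P-c['t'])@c['R'];W[d==0]=np.nan
    return W
def rect(W,box,z0,z1):
    x0,x1,y0,y1=box
    m=(W[...,0]>x0)&(W[...,0]<x1)&(W[...,1]>y0)&(W[...,1]<y1)&(W[...,2]>z0)&(W[...,2]<z1)
    p=W[m]
    if len(p)<5: return None
    r=cv2.minAreaRect((p[:,:2]*1000).astype(np.float32))
    return len(p),np.round(r[0],1),np.round(r[1],1),round(r[2],2),np.round(np.median(p[:,2]),4)
E
python3 - <<'E'
from h import *
c=dict(np.load('top0.npz'));W=pts(c)
for n,u,v in(('shelf',225,130),('blank',290,135),('trayR',307,172),('tray2',240,168),('toteL',410,230),('totefloor',450,250),('bar',470,240),('disc',115,220),('mal',160,128),('sand',200,293),('wax',325,287),('bench',260,250)):
    print(n,np.round(W[v,u],3))
print('bar',rect(W,(.2,.8,-.7,-.25),.19,.225))
print('rim',rect(W,(.2,.8,-.7,-.25),.066,.082))
print('shelf',rect(W,(.6,.95,-.25,.25),.07,.105))
for n,b in(('R',(.5,.70,-.2,-.02)),('L',(.5,.70,-.02,.2))):
    print('tray',n,rect(W,b,.028,.045),rect(W,b,.003,.045))
    print('blocks')
E
```

```text
shelf [0.714 0.118 0.079]
blank [ 0.698 -0.035  0.102]
trayR [ 0.627 -0.083  0.017]
tray2 [0.637 0.085 0.005]
toteL [ 0.482 -0.323  0.064]
totefloor [nan nan nan]
bar [ 0.454 -0.399  0.206]
disc [0.501 0.381 0.033]
mal [0.723 0.277 0.055]
sand [0.33  0.172 0.037]
wax [ 0.346 -0.123  0.045]
bench [ 0.432  0.032 -0.001]
bar (1725, array([ 445.5, -393.6]), array([ 26.7, 281.9]), 84.57, np.float64(0.2048))
rim (1982, array([ 388.4, -493.3]), array([462.3, 277.1]), 60.49, np.float64(0.0748))
shelf (10040, array([792. ,  11.2]), array([477.1, 273.7]), 89.67, np.float64(0.084))
tray R (234, array([619.7, -92.3]), array([143.8,  87.6]), 87.96, np.float64(0.0364)) (2119, array([ 599.5, -109.8]), array([179.6, 197.9]), 89.97, np.float64(0.0067))
blocks
tray L (281, array([627.7,  73.2]), array([189.6,  84.2]), 86.97, np.float64(0.0368)) (2424, array([599.4,  90. ]), array([198.2, 219.9]), 0.11, np.float64(0.0057))
blocks
```

Run:
```python
from h import *
c=dict(np.load('top0.npz'));W=pts(c)
X,Y,Z=W[...,0],W[...,1],W[...,2]
# shelf front edge: top board points
m=(Z>.07)&(Z<.106)&(X>.62)&(X<.85)&(abs(Y)<.17)
e=[]
for u in range(208,346,4):
    q=W[:,u][m[:,u]]
    if len(q)>5: i=q[:,0].argmin();e.append(q[i])
e=np.array(e);print('front edge pts',np.round(e[::4],3).tolist())
f=e[abs(e[:,2]-.08)<.006] if (abs(e[:,2]-.08)<.006).sum()>4 else e
print('front fit x=a+b*y',np.polyfit(e[:,1],e[:,0],1),np.polyfit(f[:,1],f[:,0],1),len(f))
m=(Z>.03)&(Z<.045)&(X>.54)&(X<.665)&(abs(Y)<.17)
p=W[m]
for a,b in((-.17,-.1),(-.1,-.0),(0,.08),(.08,.17)):
    q=p[(p[:,1]>a)&(p[:,1]<b)&(p[:,0]<.645)]
    if len(q)>5:
        k=np.polyfit(q[:,0],q[:,1],1);print('wall',len(q),'x',q[:,0].min(),q[:,0].max(),'y',np.median(q[:,1]),'slope',k[0],'z',np.median(q[:,2]))
m=(Z>.012)&(X>.57)&(X<.66)&(Y>-.135)&(Y<-.03)&(Z<.03)
n,l,s,ce=cv2.connectedComponentsWithStats(m.astype(np.uint8))
for i in range(1,n):
    if s[i,4]>15: print('block',s[i],np.round(W[l==i].mean(0),3))
```

```text
front edge pts [[0.666, 0.157, 0.075], [0.665, 0.12, 0.072], [0.661, 0.08, 0.098], [0.662, 0.044, 0.079], [0.661, 0.006, 0.076], [0.659, -0.032, 0.073], [0.658, -0.071, 0.071], [0.658, -0.108, 0.075], [0.657, -0.146, 0.079]]
front fit x=a+b*y [0.03230056 0.66034315] [0.03300093 0.66044425] 21
wall 102 x 0.5744166528274361 0.6442159500675976 y -0.13304713714681848 slope -0.05437771398465944 z 0.03626050231868794
wall 88 x 0.5807324067043805 0.6449037706954194 y -0.022232991729200114 slope -0.04660386188863426 z 0.037273741847350425
wall 73 x 0.5873531285351605 0.6449136170350255 y 0.029051946212450164 slope 0.005069369240860856 z 0.03664445604456547
wall 78 x 0.5891438830784763 0.644971851044827 y 0.14104672170416782 slope -0.02313902260184222 z 0.037039446047277144
block [291 159  12   8  70] [ 0.651 -0.056  0.023]
block [310 159  12   9  84] [ 0.65  -0.105  0.023]
block [326 165   2  21  22] [ 0.62  -0.13   0.021]
block [301 172  12  15 145] [ 0.609 -0.081  0.021]
```

Run:
```python
import cv2
a=cv2.imread('pics/top0.png')[90:210,195:360];cv2.imwrite('pics/crop1.png',cv2.resize(a,None,fx=4.5,fy=4.5,interpolation=cv2.INTER_CUBIC))
```

```text
(no output)
```

View pics/crop1.png

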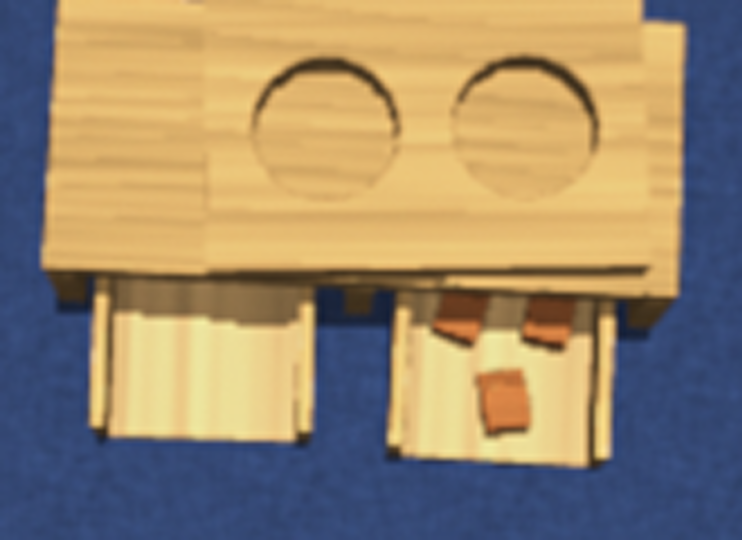

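The crop shows the loaded tray in the -y bay with three blocks visible. Its yaw is about -0.05 rad and its right wall is at y≈-0.133, with the mouth at x≈0.578.

```bash
python3 -m handwheel '0 0 -40 0; 42 -23 -60 .04; 84 -46 -60 .08; 126 -69 -60 .12; 168 -92 -60 .16; 210 -115 -60 .2; 252 -138 -60 .24; 294 -161 -60 .28; 336 -184 -60 .32; 378 -207 -60 .36; 420 -230 -60 .40; 462 -253 -60 .43' .39; python3 -m handwheel '45 -22 30 .01; 45 -22 60 .01;45 -22 60 .01'; python3 -c "
from station import *
s=get_state();print(s['eef_pos'],s['ee_rot'],s['joint_positions'],s['finger_gap'],s['clock'])"
```

```text
clock: 1.3
eef_pos: [0.5684, -0.1703, 0.2865]
ee_rot: [[0.999, -0.048, -0.001], [-0.048, -0.999, -0.0], [-0.001, 0.0, -1.0]]
wrist_force: [0.2, -1.1, -0.7]
finger_gap: 0.0278
finger_force: 0.0
clock: 1.6
eef_pos: [0.6118, -0.15, 0.2214]
ee_rot: [[0.999, -0.053, -0.009], [-0.053, -0.999, 0.002], [-0.009, -0.002, -1.0]]
wrist_force: [-0.2, -0.0, 0.0]
finger_gap: 0.0282
finger_force: 0.0
[ 0.61180168 -0.14998743  0.22140486] [[ 0.99853548 -0.0533806  -0.00879862]
 [-0.05336479 -0.99857304  0.00202278]
 [-0.00889404 -0.00155029 -0.99995925]] [ 0.23905269  0.45839175 -0.12287536  1.54903887  0.05857652  1.14680088
 -1.52004733] 0.028248073513222803 1.6
```

```bash
python3 -m handwheel '-10 -8 45 0; -19 -17 90 0; -19 -17 135 0; -19 -17 150 0; -19 -17 150 0'
python3 - <<'E'
from h import *
from station import *
c=camera('top');W=pts(c);X,Y,Z=W[...,0],W[...,1],W[...,2]
cv2.imwrite('pics/a.png',cv2.resize(c['frame'][90:240,220:420,::-1],None,fx=4,fy=4))
E
```

```text
clock: 2.1
eef_pos: [0.5934, -0.1352, 0.0754]
ee_rot: [[0.998, -0.058, -0.005], [-0.058, -0.998, -0.0], [-0.004, 0.0, -1.0]]
wrist_force: [-0.2, -0.7, 0.3]
finger_gap: 0.0278
finger_force: 0.0
```

View pics/a.png

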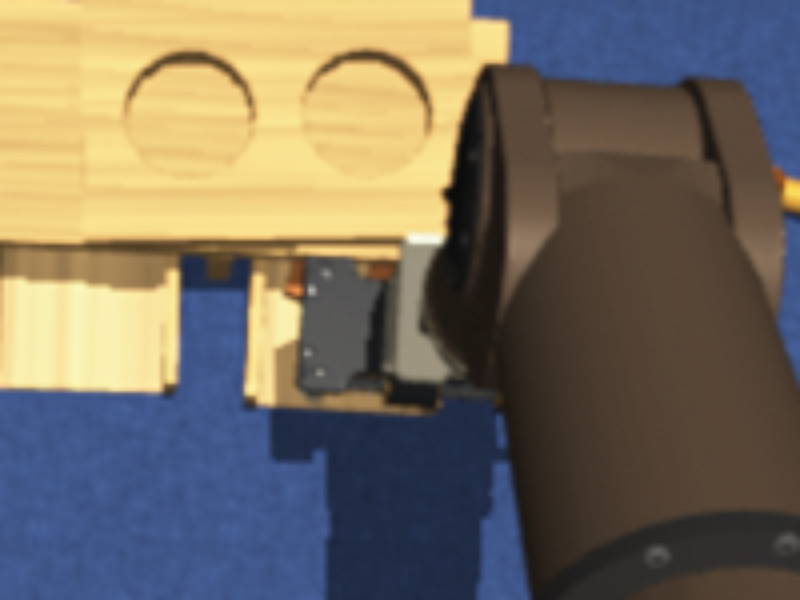

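The arm hides the wall in this view, but the gripper sits over the tray's right front corner as intended, so I go on down.

```bash
python3 -m handwheel '0 -2 30 0; 0 -2 50 0; 0 -2 62 0; 0 -2 62 0; 0 -2 62 0';python3 -m handwheel '0 0 0 0;0 0 0 0;0 0 0 0;0 0 0 0;0 0 0 0' 1
```

```text
clock: 2.65
eef_pos: [0.5967, -0.1326, 0.0163]
ee_rot: [[0.998, -0.057, 0.002], [-0.057, -0.998, -0.0], [0.002, 0.0, -1.0]]
wrist_force: [-0.9, -0.2, 0.7]
finger_gap: 0.0282
finger_force: 0.0
clock: 3.15
eef_pos: [0.5961, -0.1323, 0.0154]
ee_rot: [[0.998, -0.057, 0.001], [-0.057, -0.998, -0.0], [0.001, 0.0, -1.0]]
wrist_force: [-0.8, -0.2, 6.8]
finger_gap: 0.0078
finger_force: 30.0
```

```bash
python3 -m handwheel '-4 0 0 0;-12 0 0 0;-25 0 0 0;-40 0 0 0;-57 0 0 0;-75 0 0 0;-93 0 0 0;-111 0 0 0;-128 0 0 0;-144 0 0 0;-155 0 0 0;-162 0 0 0'; python3 -m handwheel '-3 0 0 0;-3 0 0 0';python3 - <<'E'
from h import *
from station import *
c=camera('top')
cv2.imwrite('pics/b.png',cv2.resize(c['frame'][90:290,220:480,::-1],None,fx=3,fy=3))
c=camera('scene')
cv2.imwrite('pics/b2.png',c['frame'][:,:,::-1])
E
```

```text
clock: 4.35
eef_pos: [0.4341, -0.1229, 0.0153]
ee_rot: [[0.998, -0.056, 0.002], [-0.056, -0.998, -0.0], [0.002, 0.0, -1.0]]
wrist_force: [5.0, 0.7, 5.3]
finger_gap: 0.0078
finger_force: 30.0
clock: 4.55
eef_pos: [0.431, -0.1227, 0.0153]
ee_rot: [[0.998, -0.056, 0.001], [-0.056, -0.998, -0.0], [0.001, 0.0, -1.0]]
wrist_force: [0.9, -0.4, 10.9]
finger_gap: 0.0078
finger_force: 30.0
```

View pics/b.png

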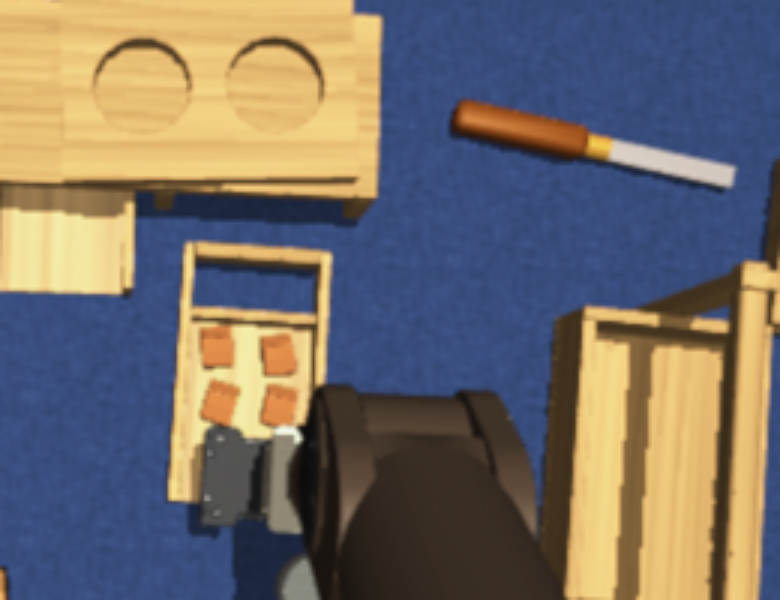

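The top view shows the tray fully out of the bay with the blocks still on it, and the open gap ahead of the rail in plain view at about crop (255,280). Next I regrip the side wall at that gap and test a small lift.

```bash
python3 -m handwheel '0 0 0 0;0 0 0 0;0 0 -30 0;0 0 -60 0;40 0 -60 0;80 0 -60 0;120 0 -60 0;158 0 -50 0;160 0 -20 0;160 0 4 0;160 0 9 0;160 0 9 0' .39;python3 -m handwheel '0 0 0 0;0 0 0 0;0 0 0 0;0 0 0 0;0 0 0 0' 1;python3 -m handwheel '0 0 -4 0;0 0 -8 0;0 0 -12 0;0 0 -12 0;0 0 -12 0';  python3 - <<'E'
from h import *
from station import *
c=camera('top');W=pts(c);np.savez('c.npz',**c)
cv2.imwrite('pics/c.png',cv2.resize(c['frame'][90:290,220:480,::-1],None,fx=3,fy=3))
X,Y,Z=[W[...,i] for i in range(3)]
m=(Z>.03)&(Z<.075)&(X>.38)&(X<.63)&(Y>-.03)&(Y<.02)
p=W[m];print(len(p))
for a in np.arange(.39,.63,.03):
    q=p[abs(p[:,0]-a)<.015]
    if len(q): print(round(a,3),len(q),np.round(np.median(q,0),4))
print(get_state()['wrist_torque'],get_state()['wrist_force'])
E
```

```text
clock: 5.85
eef_pos: [0.5893, -0.1316, 0.0048]
ee_rot: [[0.998, -0.056, -0.003], [-0.056, -0.998, 0.0], [-0.003, -0.0, -1.0]]
wrist_force: [0.1, -0.3, -0.1]
finger_gap: 0.0277
finger_force: 0.0
clock: 6.35
eef_pos: [0.5914, -0.1319, 0.0069]
ee_rot: [[0.998, -0.056, 0.002], [-0.056, -0.998, -0.0], [0.002, 0.0, -1.0]]
wrist_force: [-1.4, -0.1, 7.6]
finger_gap: 0.0081
finger_force: 30.0
clock: 6.85
eef_pos: [0.5908, -0.1318, 0.0178]
ee_rot: [[0.998, -0.056, 0.0], [-0.056, -0.998, -0.0], [0.0, 0.0, -1.0]]
wrist_force: [0.1, -0.2, -3.0]
finger_gap: 0.008
finger_force: 30.0
334
0.42 30 [ 0.4265 -0.0088  0.0472]
0.45 42 [ 0.4489 -0.011   0.0479]
0.48 47 [ 0.4797 -0.013   0.0475]
0.51 44 [ 0.511  -0.013   0.0468]
0.54 44 [ 0.542  -0.0152  0.0471]
0.57 55 [ 0.5693 -0.0197  0.0467]
0.6 49 [ 0.6009 -0.0196  0.0474]
[-0.14371335 -0.15330674 -0.00599769] [ 0.47905821  0.18481431 -3.0511283 ]
```

The lift is level (wall top at 0.047 along its whole length, 3 N on the wrist), so this grip can carry the tray. I lift higher and swing it towards the tote.

```bash
python3 -m handwheel '0 0 -6 0;0 0 -18 0;0 0 -34 0;0 0 -52 0;0 0 -70 -.02;0 0 -82 -.06;0 0 -87 -.13;0 0 -87 -.22;0 0 -87 -.32;0 0 -87 -.42;0 0 -87 -.52;0 0 -87 -.62'; python3 -m handwheel '0 0 0 -.1;0 0 0 -.2;0 0 0 -.3;0 0 0 -.4;0 0 0 -.5;0 0 0 -.6;0 0 0 -.7;0 0 0 -.78;0 0 0 -.85;0 0 0 -.89;0 0 0 -.91;0 0 0 -.91'
python3 - <<'E'
from h import *
from station import *
c=camera('top');W=pts(c);np.savez('d.npz',**c)
cv2.imwrite('pics/d.png',cv2.resize(c['frame'][90:350,250:510,::-1],None,fx=2.3,fy=2.3))
print(get_state()['wrist_torque'],get_state()['joint_positions'])
E
```

```text
clock: 8.1
eef_pos: [0.5909, -0.1319, 0.1058]
ee_rot: [[0.843, 0.538, 0.001], [0.538, -0.843, -0.0], [0.0, 0.001, -1.0]]
wrist_force: [-0.7, 0.3, -2.5]
finger_gap: 0.008
finger_force: 30.0
clock: 9.3
eef_pos: [0.5908, -0.132, 0.1053]
ee_rot: [[0.097, 0.995, 0.0], [0.995, -0.097, -0.0], [-0.0, 0.0, -1.0]]
wrist_force: [-0.2, 0.5, -2.7]
finger_gap: 0.0077
finger_force: 30.0
[ 0.17954906 -0.2186887   0.01939603] [ 0.48705972  0.58442546 -0.52298038  1.72561776  0.35236041  0.92588187
 -0.27676041]
```

View pics/d.png

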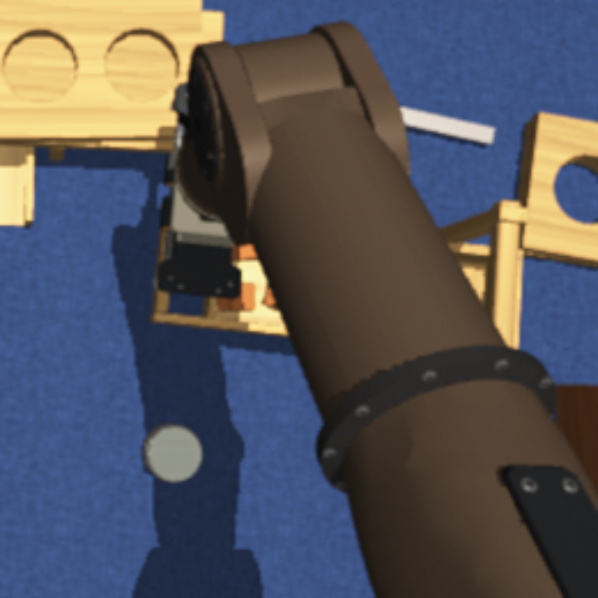

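The top view shows the tray swung into line with the tote, the blocks still on it (crop (245,280)). I move it in towards the tote and check its tilt from the depth.

```bash
python3 -m handwheel '0 -5 0 0;-2 -18 0 0;-5 -34 0 0;-10 -50 0 0;-18 -60 0 0;-28 -64 0 0;-40 -64 0 0;-52 -64 0 0;-62 -64 0 0;-70 -64 0 0;-75 -64 0 0;-75 -64 0 0'
python3 - <<'E'
from h import *
from station import *
c=camera('scene');W=pts(c);np.savez('e.npz',**c)
cv2.imwrite('pics/e.png',cv2.resize(c['frame'][40:260,60:360,::-1],None,fx=2.6,fy=2.6))
T=np.array([.4455,-.3936]);ex=np.array([.9955,-.0946]);ey=np.array([.0946,.9955])
a=(W[...,:2]-T)@ex;b=(W[...,:2]-T)@ey;Z=W[...,2]
# right (held) wall far side from robot, visible to scene camera: tray-wall tops
for lo,hi in((.045,.07),(-.07,-.045)):
  m=(a>lo)&(a<hi)&(Z>.11)&(Z<.17)&(b>-.06)&(b<.26)
  for k in np.arange(-.05,.24,.03):
    q=m&(abs(b-k)<.015)
    if q.sum()>3: print(lo,round(k,2),q.sum(),np.round(np.percentile(Z[q],90),4),round(b[q].min(),3))
E
```

```text
clock: 10.55
eef_pos: [0.5197, -0.2011, 0.1046]
ee_rot: [[0.098, 0.995, -0.0], [0.995, -0.098, -0.0], [-0.0, -0.0, -1.0]]
wrist_force: [0.5, -0.0, -2.5]
finger_gap: 0.0077
finger_force: 30.0
0.045 0.01 20 0.1316 0.02
0.045 0.04 111 0.132 0.025
0.045 0.07 110 0.1316 0.055
0.045 0.1 103 0.1314 0.085
0.045 0.13 6 0.1118 0.117
0.045 0.22 164 0.1402 0.207
-0.07 0.01 16 0.1307 0.021
-0.07 0.04 95 0.1314 0.025
-0.07 0.07 93 0.1317 0.056
-0.07 0.1 40 0.1315 0.086
-0.07 0.19 14 0.1297 0.194
-0.07 0.22 33 0.138 0.205
```

View pics/e.png

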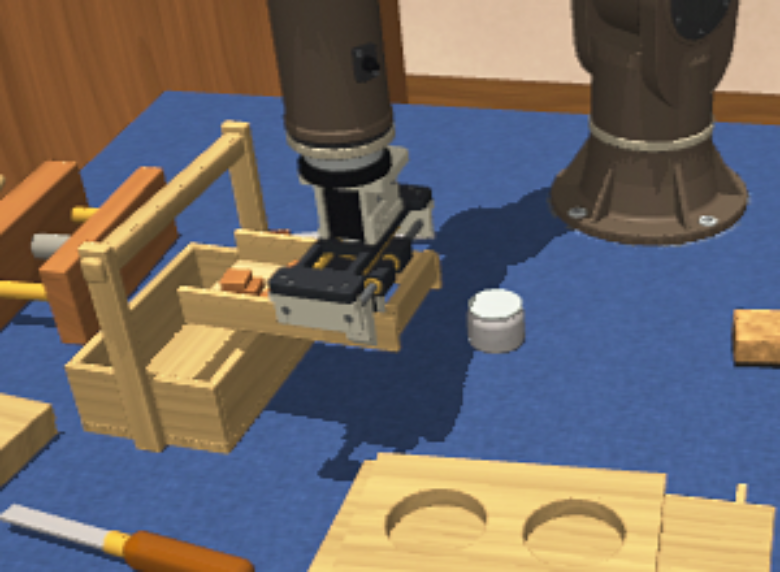

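The scene view shows the level tray with its mouth just short of the bar, at tote y=+0.020, and the blocks inside. My plan is to bring the mouth under the bar and raise it, so the bar pushes the mouth down and the wall turns in the pads.

```bash
python3 -m handwheel '-6 0 -4 0;-16 0 -12 0;-28 0 -22 0;-38 0 -32 0;-43 0 -40 0;-44 0 -44 0;-44 0 -44 0'; python3 -m handwheel '0 0 -3 0;0 0 -6 0;0 0 -9 0;0 0 -12 0;0 0 -15 0;0 0 -15 0'
cat >> h.py <<'E'
def tilt(name):
    from station import camera
    c=camera('scene');W=pts(c);cv2.imwrite(f'pics/{name}.png',cv2.resize(c['frame'][40:260,60:360,::-1],None,fx=2.6,fy=2.6))
    T=np.array([.4455,-.3936]);ex=np.array([.9955,-.0946]);ey=np.array([.0946,.9955])
    a=(W[...,:2]-T)@ex;b=(W[...,:2]-T)@ey;Z=W[...,2]
    m=(a>.045)&(a<.07)&(Z>.08)&(Z<.25)&(b>.015)&(b<.105)
    pr=[]
    for k in np.arange(.02,.105,.01):
        q=m&(abs(b-k)<.005)
        if q.sum()>5: pr.append((k,np.percentile(Z[q],90)))
    pr=np.array(pr);print(np.round(pr.T,3));k=np.polyfit(pr[:,0],pr[:,1],1);print('tilt deg',np.degrees(np.arctan(k[0])))
    # tote rim, bar
    m=(Z>.195)&(Z<.215)&(abs(a)<.12)&(abs(b)<.03);print('bar b',b[m].mean(),'z',np.median(Z[m]))
E
python3 -c "
from h import *
tilt('f')"
```

```text
clock: 11.3
eef_pos: [0.5159, -0.2441, 0.1495]
ee_rot: [[0.097, 0.995, 0.001], [0.995, -0.097, -0.0], [-0.0, 0.001, -1.0]]
wrist_force: [0.3, 0.9, -2.3]
finger_gap: 0.0078
finger_force: 30.0
clock: 11.9
eef_pos: [0.5157, -0.2439, 0.1641]
ee_rot: [[0.097, 0.995, 0.0], [0.995, -0.097, -0.0], [-0.0, 0.0, -1.0]]
wrist_force: [-1.4, 0.6, -3.2]
finger_gap: 0.0079
finger_force: 30.0
[[0.02  0.03  0.04  0.05  0.06  0.07  0.08  0.09  0.1  ]
 [0.181 0.182 0.183 0.183 0.184 0.176 0.173 0.175 0.173]]
tilt deg -7.721817576418126
bar b 0.004118748931022471 z 0.20240378595994138
```

It works: the tray is at about 4° and the bar load is only ~1 N. I keep raising it, slowly near the sliding angle.

```bash
sed -i 's/b<.105)/b<.065)/' h.py; python3 -m handwheel '0 0 -3 0;0 0 -6 0;0 0 -9 0;0 0 -12 0;0 0 -15 0;0 0 -18 0;0 0 -20 0;0 0 -22 0;0 0 -23 0;0 0 -24 0'; python3 -m handwheel '0 0 -1 0;0 0 -2 0;0 0 -3 0;0 0 -4 0;0 0 -5 0;0 0 -6 0;0 0 -7 0;0 0 -8 0;0 0 -8 0;0 0 -8 0';  python3 -c "
from h import *
tilt('g')"
```

```text
clock: 12.95
eef_pos: [0.5155, -0.244, 0.1878]
ee_rot: [[0.097, 0.995, -0.0], [0.995, -0.097, 0.0], [0.0, -0.0, -1.0]]
wrist_force: [-0.0, 0.0, -4.3]
finger_gap: 0.0083
finger_force: 30.0
clock: 13.95
eef_pos: [0.5156, -0.244, 0.1958]
ee_rot: [[0.097, 0.995, 0.0], [0.995, -0.097, -0.0], [-0.0, 0.0, -1.0]]
wrist_force: [-0.5, -1.4, -3.9]
finger_gap: 0.0079
finger_force: 30.0
[[0.02  0.03  0.04  0.05  0.06 ]
 [0.183 0.185 0.188 0.192 0.194]]
tilt deg 16.094737185509103
bar b 0.003258280350338945 z 0.20249918567222236
```

View pics/g.png

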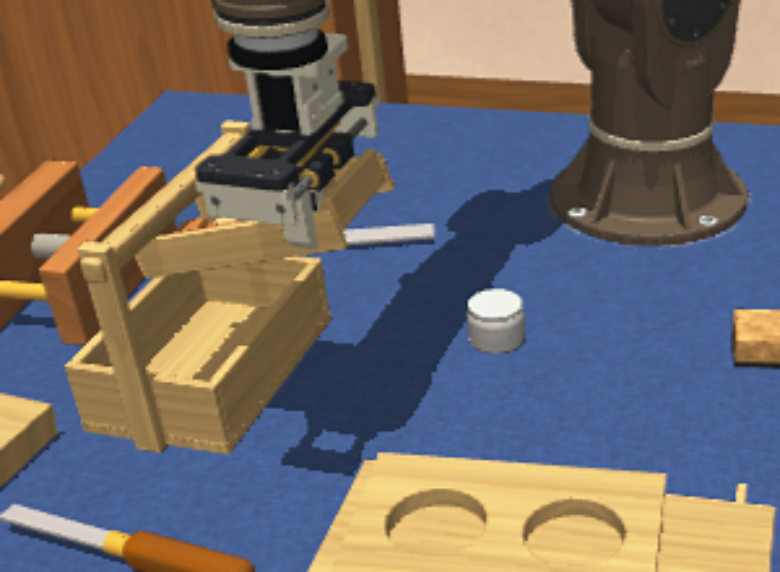

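The scene view shows the tray tilted about 16° under the bar with the tote unmoved and empty so far. I tilt it on slowly.

```bash
python3 -m handwheel '0 0 -1 0;1 0 -2 0;1 0 -3 0;2 0 -4 0;2 0 -5 0;3 0 -6 0;3 0 -7 0;4 0 -8 0;4 0 -9 0;5 0 -10 0;5 0 -10 0;5 0 -10 0'
cat >> h.py <<'E'
def inbox():
    from station import camera
    for n in('scene','top'):
        c=camera(n);W=pts(c);h=cv2.cvtColor(c['frame'],cv2.COLOR_RGB2HSV)
        T=np.array([.4455,-.3936]);ex=np.array([.9955,-.0946]);ey=np.array([.0946,.9955])
        a=(W[...,:2]-T)@ex;b=(W[...,:2]-T)@ey
        m=(h[...,0]<14)&(h[...,1]>130)&(h[...,2]>70)&(abs(a)<.15)&(b>-.2)&(b<.25)
        k,l,s,_=cv2.connectedComponentsWithStats(m.astype(np.uint8))
        for i in range(1,k):
            if s[i,4]>20: q=l==i;print(n,s[i,4],np.round([a[q].mean(),b[q].mean(),W[...,2][q].mean()],3))
E
python3 -c "
from h import *
tilt('g2');inbox()"
```

```text
clock: 15.2
eef_pos: [0.516, -0.2388, 0.2057]
ee_rot: [[0.097, 0.995, 0.0], [0.995, -0.097, 0.0], [0.0, -0.0, -1.0]]
wrist_force: [0.3, 0.2, -6.3]
finger_gap: 0.008
finger_force: 35.2
[[0.02  0.03  0.04  0.05  0.06 ]
 [0.182 0.186 0.19  0.194 0.197]]
tilt deg 20.013762826016993
bar b 0.004698496584159465 z 0.20252580281353852
scene 526 [-0.041 -0.163  0.058]
scene 26 [0.001 0.024 0.171]
scene 47 [-0.132 -0.163  0.014]
top 52 [0.012 0.097 0.249]
top 47 [-0.013  0.075  0.271]
top 127 [-0.024  0.068  0.189]
top 25 [-0.039  0.128  0.252]
```

```bash
python3 -m handwheel '0 0 -1 0;0 0 -2 0;0 0 -3 0;1 0 -4 0;1 0 -5 0;1 0 -6 0;2 0 -7 0;2 0 -8 0;2 0 -9 0;2 0 -10 0;2 0 -11 0;2 0 -11 0'; python3 -c "
from h import *
tilt('g3');inbox()"
```

```text
clock: 16.55
eef_pos: [0.5162, -0.2371, 0.2168]
ee_rot: [[0.097, 0.995, -0.0], [0.995, -0.097, -0.0], [-0.0, -0.0, -1.0]]
wrist_force: [-0.0, 0.7, -8.1]
finger_gap: 0.0082
finger_force: 40.2
[[0.02  0.03  0.04  0.05  0.06 ]
 [0.201 0.186 0.19  0.195 0.199]]
tilt deg 3.4037884309962685
bar b 0.010252974512713496 z 0.20319833862369494
scene 59 [-0.021  0.052  0.179]
scene 612 [-0.046 -0.162  0.057]
top 94 [0.011 0.093 0.241]
top 320 [-0.028  0.058  0.191]
```

View pics/g3.png

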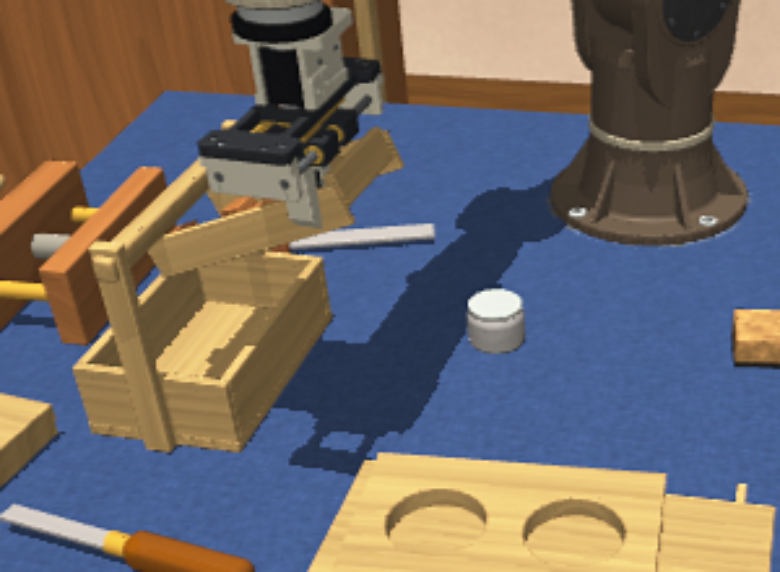

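The scene view shows the tray at about 23° with the blocks still stuck, and the tote nudged roughly 1 cm by the bar. The tilt should hold by pad friction, so I'll come down off the bar, lower the mouth into the box and shake the blocks loose.

```bash
python3 -m handwheel '0 0 3 0;0 0 8 0;0 0 14 0;0 0 20 0;0 0 26 0;0 0 32 0;0 0 38 0;0 0 44 0;0 0 50 0;0 0 54 0;0 0 55 0;0 0 55 0'; python3 -c "
from h import *
tilt('g4');inbox()"
```

```text
clock: 17.9
eef_pos: [0.5162, -0.237, 0.1616]
ee_rot: [[0.097, 0.995, -0.0], [0.995, -0.097, 0.0], [0.0, -0.0, -1.0]]
wrist_force: [-0.3, -0.6, -2.3]
finger_gap: 0.008
finger_force: 36.4
[[0.02  0.03  0.04  0.05  0.06 ]
 [0.2   0.132 0.138 0.141 0.146]]
tilt deg -45.02752349606976
bar b 0.008872041986626299 z 0.20230708054662702
scene 616 [-0.045 -0.162  0.057]
scene 245 [ 0.002 -0.033  0.026]
scene 68 [0.028 0.02  0.024]
```

```bash
python3 -m handwheel '12 0 0 0;0 0 0 0;14 0 0 0;0 0 0 0;0 0 0 0;0 0 0 0'; python3 -m handwheel '0 0 -8 0;0 0 -20 0;10 0 -25 0;30 0 -25 0;55 0 -25 0;80 0 -25 0;105 0 -25 0;125 0 -25 0;135 0 -25 0;135 0 -25 0';python3 -c "
from h import *
inbox()
from station import *
c=camera('top');W=pts(c);Z=W[...,2];X,Y=W[...,0],W[...,1]
h=cv2.cvtColor(c['frame'],cv2.COLOR_RGB2HSV)
m=(h[...,0]<14)&(h[...,1]>130)&(h[...,2]>70)&(X>.3)&(X<.65)&(Y>-.6)&(Y<.1)
k,l,s,_=cv2.connectedComponentsWithStats(m.astype(np.uint8))
for i in range(1,k):
  if s[i,4]>15: print(s[i],np.round(W[l==i].mean(0),3))
m=(Z>.195)&(Z<.215)&(abs(X-.45)<.2)&(Y<-.33)&(Y>-.45)
print(cv2.minAreaRect((W[m][:,:2]*1000).astype(np.float32)))
cv2.imwrite('pics/top_h.png',cv2.resize(c['frame'][90:350,250:510,::-1],None,fx=2.3,fy=2.3))
c=camera('scene');cv2.imwrite('pics/sc_h.png',cv2.resize(c['frame'][40:260,60:360,::-1],None,fx=2.6,fy=2.6))
"
```

```text
clock: 18.65
eef_pos: [0.5161, -0.2371, 0.1617]
ee_rot: [[0.098, 0.995, -0.0], [0.995, -0.098, 0.0], [-0.0, -0.0, -1.0]]
wrist_force: [0.7, 0.4, -0.6]
finger_gap: 0.0079
finger_force: 35.9
clock: 19.65
eef_pos: [0.5296, -0.1006, 0.1874]
ee_rot: [[0.094, 0.996, 0.001], [0.996, -0.094, 0.0], [0.0, 0.001, -1.0]]
wrist_force: [-0.2, -0.1, -1.9]
finger_gap: 0.0078
finger_force: 35.9
scene 617 [-0.045 -0.162  0.057]
scene 329 [-0.006 -0.034  0.028]
scene 58 [0.029 0.019 0.024]
top 125 [ 0.021 -0.037  0.04 ]
top 166 [-0.013 -0.025  0.069]
top 807 [-0.081 -0.173  0.09 ]
top 59 [-0.047 -0.034  0.068]
[445 234  14  10 124] [ 0.463 -0.432  0.041]
[442 246  17  15 158] [ 0.43  -0.415  0.075]
[510 258  16  53 686] [ 0.359 -0.558  0.09 ]
[450 263   8  10  55] [ 0.396 -0.417  0.082]
((449.5635681152344, -388.902099609375), (27.459117889404297, 272.4378356933594), 86.60511016845703)
```

```bash
python3 -c "
import cv2,numpy as np
a=cv2.imread('pics/sc_h.png');b=cv2.imread('pics/top_h.png')
# tote + tray from scene, tote from top
A=cv2.resize(a[150:470,50:600],(500,291));B=cv2.resize(b,(300,300))
C=cv2.resize(b[230:520,330:540],(300,300));D=cv2.resize(a[180:430,80:340],(500,300),interpolation=cv2.INTER_CUBIC)
A=cv2.resize(A,(500,300))
cv2.imwrite('pics/comp.png',np.vstack([np.hstack([A,B]),np.hstack([D,C])]))"
```

```text
(no output)
```

View pics/comp.png

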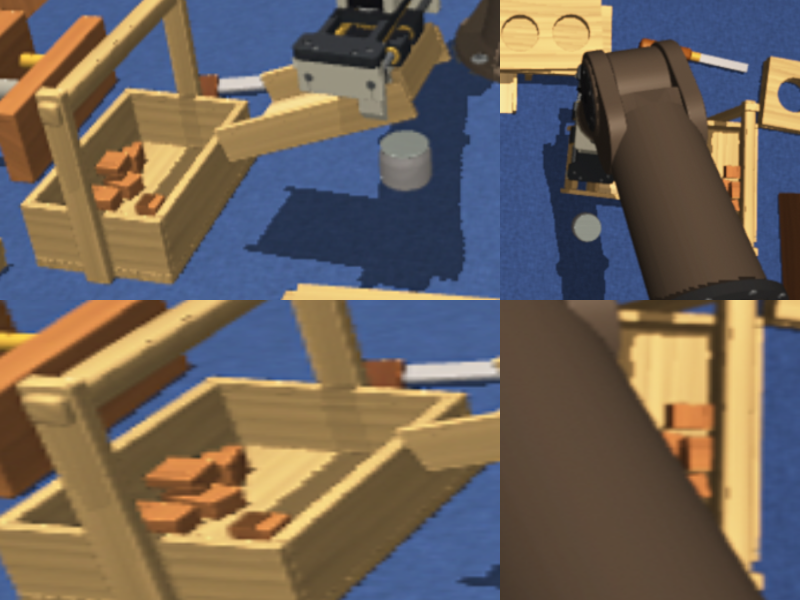

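The composite shows all five blocks inside the tote and the tray's floor bare. I take the tray back along its path and set it down at the drawn-out place.

```bash
python3 -m handwheel '0 5 0 .05;0 15 0 .15;0 30 0 .28;0 45 0 .42;0 58 0 .56;-5 64 0 .70;-12 64 0 .84;-20 64 0 .98;-25 64 0 1.12;-25 64 0 1.26;-25 64 0 1.4;-25 64 0 1.48';python3 -m handwheel '0 0 0 .04;0 0 0 .053;0 0 0 .053;0 0 20 .053;0 0 45 .053;0 0 70 .053;0 0 90 .053;0 0 100 .053'
```

```text
clock: 21.05
eef_pos: [0.5903, -0.1352, 0.1866]
ee_rot: [[1.0, -0.014, -0.0], [-0.014, -1.0, -0.001], [-0.0, 0.001, -1.0]]
wrist_force: [-1.0, -0.8, -1.9]
finger_gap: 0.0078
finger_force: 35.9
clock: 21.85
eef_pos: [0.5894, -0.1341, 0.0848]
ee_rot: [[0.998, -0.059, -0.003], [-0.059, -0.998, 0.0], [-0.003, -0.0, -1.0]]
wrist_force: [-0.9, -0.0, -2.0]
finger_gap: 0.0083
finger_force: 35.9
```

Now I lower slowly, so the bench pushes the mouth up and flattens the tray.

```bash
python3 -m handwheel '0 0 8 0;0 0 16 0;0 0 24 0;0 0 32 0;0 0 40 0;0 0 46 0;0 0 52 0;0 0 58 0;0 0 62 0;0 0 62 0';python3 -m handwheel '0 0 4 0;0 0 8 0;0 0 11 0;0 0 13 0;0 0 15 0;0 0 16 0;0 0 16 0'
python3 - <<'E'
from h import *
from station import *
c=camera('top');W=pts(c);X,Y,Z=[W[...,i] for i in range(3)]
m=(Z>.02)&(Z<.075)&(X>.38)&(X<.65)&(Y>-.04)&(Y<.02)
p=W[m]
for a in np.arange(.39,.66,.03):
    q=p[abs(p[:,0]-a)<.015]
    if len(q): print(round(a,3),len(q),np.round(np.median(q,0),4))
E
```

```text
clock: 22.85
eef_pos: [0.59, -0.1337, 0.024]
ee_rot: [[0.998, -0.059, -0.001], [-0.059, -0.998, 0.0], [-0.001, -0.0, -1.0]]
wrist_force: [0.4, 0.3, -0.3]
finger_gap: 0.0078
finger_force: 30.0
clock: 23.55
eef_pos: [0.5905, -0.1338, 0.0087]
ee_rot: [[0.998, -0.059, -0.0], [-0.059, -0.998, -0.0], [-0.0, 0.0, -1.0]]
wrist_force: [1.3, -0.1, 1.2]
finger_gap: 0.0081
finger_force: 30.0
0.42 29 [ 0.4277 -0.0114  0.0371]
0.45 42 [ 0.4516 -0.0114  0.0366]
0.48 42 [ 0.4804 -0.0135  0.0364]
0.51 42 [ 0.5094 -0.0157  0.0366]
0.54 42 [ 0.5386 -0.0179  0.0368]
0.57 71 [ 0.5692 -0.0226  0.0359]
0.6 51 [ 0.6028 -0.0223  0.0366]
0.63 46 [ 0.62   -0.0292  0.0412]
```

```bash
python3 -m handwheel '0 0 0 -.012;0 0 0 -.025;0 0 0 -.025';python3 -m handwheel '0 0 0 0;0 0 0 0;0 0 -30 0;0 0 -60 0;-40 0 -60 0;-80 0 -60 0;-120 0 -60 0;-158 0 -50 0;-160 0 -25 0;-160 0 -10 0;-160 0 -7 0;-160 0 -7 0' .39;python3 -m handwheel '0 0 0 0;0 0 0 0;0 0 0 0;0 0 0 0;0 0 0 0' 1; python3 -m handwheel '4 0 0 0;12 0 0 0;25 0 0 0;40 0 0 0;57 0 0 0;75 0 0 0;93 0 0 0;110 0 0 0;125 0 0 0;138 0 0 0;146 0 0 0;150 0 0 0'; python3 -m handwheel '4 0 0 0;8 0 0 0;11 0 0 0;14 0 0 0;16 0 0 0;16 0 0 0'
```

```text
clock: 23.9
eef_pos: [0.5904, -0.1335, 0.0087]
ee_rot: [[0.999, -0.033, -0.0], [-0.033, -0.999, 0.0], [-0.0, -0.0, -1.0]]
wrist_force: [0.6, 1.3, 1.1]
finger_gap: 0.008
finger_force: 30.0
clock: 25.1
eef_pos: [0.4306, -0.1283, 0.0156]
ee_rot: [[0.999, -0.034, -0.001], [-0.034, -0.999, 0.0], [-0.001, -0.0, -1.0]]
wrist_force: [0.4, -0.6, 0.5]
finger_gap: 0.028
finger_force: 0.0
clock: 25.6
eef_pos: [0.4312, -0.1284, 0.0162]
ee_rot: [[0.999, -0.034, 0.001], [-0.034, -0.999, -0.0], [0.001, 0.0, -1.0]]
wrist_force: [-0.2, -0.7, 5.4]
finger_gap: 0.0079
finger_force: 30.0
clock: 26.8
eef_pos: [0.5797, -0.1337, 0.016]
ee_rot: [[0.999, -0.034, -0.003], [-0.034, -0.999, -0.0], [-0.003, 0.0, -1.0]]
wrist_force: [-8.3, 0.7, 14.3]
finger_gap: 0.0077
finger_force: 30.0
clock: 27.4
eef_pos: [0.5956, -0.1343, 0.016]
ee_rot: [[0.999, -0.034, -0.002], [-0.034, -0.999, -0.0], [-0.002, 0.0, -1.0]]
wrist_force: [-3.9, 0.2, 6.9]
finger_gap: 0.008
finger_force: 30.0
```

```bash
python3 -m handwheel '0 0 0 0;0 0 0 0;0 0 0 0;0 0 -20 0;0 0 -60 0;0 0 -110 0;0 0 -150 0;-40 0 -190 0;-80 -20 -200 0;-120 -60 -200 0;-150 -100 -200 0;-160 -120 -200 0' .39; python3 -m handwheel '0 -45 0 0;0 -90 0 0;0 -135 0 0;0 -180 0 0;0 -180 0 0'
python3 - <<'E'
from h import *
from station import *
c=camera('top');W=pts(c);X,Y,Z=[W[...,i] for i in range(3)]
m=(Z>.03)&(Z<.045)&(X>.5)&(X<.645)&(abs(Y)<.17)
p=W[m]
for a,b in((-.17,-.1),(-.1,-.0),(0,.08),(.08,.17)):
    q=p[(p[:,1]>a)&(p[:,1]<b)]
    if len(q)>5: print('wall',len(q),'x',q[:,0].min(),q[:,0].max(),'y',np.median(q[:,1]),'z',np.median(q[:,2]),np.polyfit(q[:,0],q[:,1],1)[0])
for n,u,v in(('disc',115,220),('sand',200,293),('wax',325,287)): print(n,W[v,u])
m=(Z>.195)&(Z<.215)&(abs(X-.45)<.2)&(Y<-.33)&(Y>-.45)
if m.sum()>9: print(cv2.minAreaRect((W[m][:,:2]*1000).astype(np.float32)))
inbox();print(get_state()['wrist_force'],get_state()['finger_force'])
E
```

```text
clock: 28.6
eef_pos: [0.438, -0.0064, 0.216]
ee_rot: [[0.999, -0.033, -0.0], [-0.033, -0.999, -0.0], [-0.0, 0.0, -1.0]]
wrist_force: [1.6, 1.5, -0.6]
finger_gap: 0.0281
finger_force: 0.0
clock: 29.1
eef_pos: [0.4462, 0.1782, 0.2162]
ee_rot: [[1.0, -0.026, 0.001], [-0.026, -1.0, 0.004], [0.001, -0.004, -1.0]]
wrist_force: [-0.1, -0.5, -0.7]
finger_gap: 0.028
finger_force: 0.0
wall 97 x 0.5746269986405467 0.6442463377213128 y -0.13292947130346844 z 0.0365520758669623 -0.035506707365743434
wall 90 x 0.5781429500135441 0.6449563462047833 y -0.022231890830704523 z 0.03705314758751217 -0.037252249266799604
wall 73 x 0.5875497121522777 0.6443382440107047 y 0.029039348904956356 z 0.03675471201559367 0.005292704284979541
wall 79 x 0.5892134134642835 0.6449712828902049 y 0.1409647391495042 z 0.03633818845944387 -0.015642528392140986
disc [0.45657112 0.18012142 0.63110402]
sand [0.38505933 0.08218783 0.67585457]
wax [ 0.3462409  -0.12317998  0.04366297]
((446.11981201171875, -388.6055603027344), (28.25419807434082, 281.4063720703125), 86.52593231201172)
scene 625 [-0.046 -0.162  0.057]
scene 324 [-0.006 -0.034  0.028]
scene 59 [0.029 0.019 0.024]
top 132 [0.023 0.022 0.026]
top 127 [ 0.021 -0.037  0.04 ]
top 186 [-0.013 -0.029  0.053]
top 797 [-0.081 -0.173  0.09 ]
top 97 [-0.05  -0.042  0.042]
[-0.03711249  0.51606679 -0.12745319] 0.0
```

```bash
python3 -c "
from station import *
print(job_done())"
```

```text
the job is handed in; nothing more can be done
None
```

All five blocks are in the tote, and the empty tray is flat and back in its bay at its starting position. The carrying bar nudged the tote about 5 mm and turned it about 2°. The job is handed in with about 29 s of the 72 s used; no verdict came back.

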